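Tighten the bracket nut in short spanner swings

ROBOT

A 6-joint arm with a two-finger parallel gripper is mounted at the origin on the work surface. World frame = base frame: x ahead of the robot, y to its left, z up, the work surface at z = 0. Lengths are in m, angles in rad, forces in N, time in s.
With the tool pointing down it reaches from about 0.35 to 0.875 m from the base axis. Payload 4.2 kg.
Tool frame: the origin (TCP) lies on the mounting face of the last link; the fingertips stand 182 mm ahead of it and the grasp point (between the pads) lies 164 mm ahead of it; z points along the fingers, y is the line along which they close (so a half turn about z gives the same grasp; the last joint's range is limited). The gripper opens to 87 mm and grips with 3 to 60 N. Pads are 19 mm wide; open, the fingers measure 117 mm over their backs; the gripper's body (75 mm by 190 mm) begins 51 mm behind the grasp point.
Start: joints at [1.388, 0.385, 0.008, 0, -1.194, -0.259], TCP at [0.267, 0.565, 0.405] pointing down, gripper open.
Joint ranges: [-3.14, 3.14], [-1.21, 2.06], [-1.07, 1.41], [-3.16, 2.05], [-2.99, -0.16], [-3.1, 3.1]. Speed limits (rad/s): [2.79, 2.79, 3.14, 3.14, 3.14, 3.14].

INTERFACE

Orientations are given as a rotation vector (axis times angle).
In Python, from rig import state, read_camera, camera_model, job_done, search_frame, place_of gives the robot as it stands. The module is installed in compiled form; this text tells all that it offers.
- The arm moves only by the shell command python3 -m inch 'ROWS'. ROWS is a JSON object whose one key "rows" holds a list that holds one entry, the list of rows, each a list of 7 numbers: the shift along the tool's x, y, z in m, then the turn, a rotation vector about the tool's x, y, z in rad, then the finger opening in m, from 0 to 0.087. In form: {"rows": [[[x, y, z, ax, ay, az, hand], ...]]}. A call has 1 to 5 rows; each row shifts and turns the commanded pose from where the row before left it, along the tool's axes as they then stand; what a row does not reach is not made up. A row lasts 1/12 s, in which the tool goes at most 41.7 mm and 7.16 degrees, less where a joint would pass 70% of its speed; a pose out of reach is approached as far as the arm can. A call is refused whole if a number of a shift passes 0.0417 or a number of a turn 0.125, either way. A call with a gripper value outside its range is refused whole. The fingers move at their own pace and stop on an object; the grip force is fixed at half the most. Time passes only in rows, so rows that do not move let the fingers close. It gives the time, the measured TCP pose, the force, the opening and the grip force at its end, in the units of the state.
- state(): the state, without advancing time (a new reading comes with each control period).
- read_camera(name): name is "scene" or "top" or "wrist"; returns (picture, depth): 384x512x3 uint8, red, green, blue; 384x512 float32, m along the optical axis (not along the pixel's ray), 0 where there is no reading.
- camera_model(name): a dict with "intrinsics" (3x3 intrinsics, pixels), "camera_from_world" (4x4, takes a point from world to camera coordinates). Camera axes: x right, y down, z forward; pixel columns grow to the right and rows downward; lengths in m; the calibration is good to about 2 mm. A picture is of the moment at which its call begins: read the wrist's pose just before it. camera_model takes no time and is no camera call; for the wrist camera it gives the pose at the moment of the call.
- job_done(): hands the job in; it is judged then, once.
Trained networks look in the newest picture that a camera, given by its name, has taken for a name from the list of things; names that differ only in an ending like _2 or _b are one class to them, and where a whole thing is asked for, a point or a joint stands for the part that bears it (a point fixed in the world has none). Each returns a list of dicts, best first, with "score" (0 to 1); they miss things now and then, are a little off and sometimes report something else, mostly with a low value. They report only what shows in the picture. A call takes as long as a camera call.
- search_frame(label, camera): "at" ([column, row] in pixels, amid what is visible of it).
- place_of(label, camera): "at" ([column, row] in pixels: a listed point, or the origin of a listed thing).
The state is a dict: "time_s": time; "joints": joint angles; "joint_velocities": joint speeds; "joint_efforts": joint torques, N m; "eef_pos": TCP position; "eef_rot": TCP orientation; "ft_force": force on the tool from outside, world axes, zero at the start; "wrist_torque": the same for the moment, N m; "gripper_width": finger opening in m; "grip_force": force on a finger pad.
Only numpy, scipy, OpenCV 4.12 (cv2) and the standard library are available. Lean on these libraries where they do the work, as an engineer would, in place of code of your own. Each camera call takes 0.05 s, during which the arm holds its last target. There are 200 camera calls.

TASK

The big nut in the scissor-arm bracket has worked loose: take the ring spanner from its rubber mat, set its larger ring fully down over the nut and tighten the nut clockwise until it comes up hard, in short swings, lifting the ring and setting it back on the next flat each time because the bracket's cheeks block a full turn. Work gently: turn the nut only with the spanner, keep the fingers off the bracket, and stop as soon as you feel the nut come up hard. Then lay the spanner flat on its mat again and leave everything else where it is.

Things in the scene. Friction and masses are not known exactly. Their poses are not given: they have to be found in the camera images.
- bracket: Fixed timber block, 40 mm high (x -50 to +125 mm, y +-75), with a grey steel channel open to -x. Origin on the table under the nut's axis; x along the channel. Cheeks' inner faces at y = +-46 mm, from x -36 to +115, tops 124 mm above the table. The handle comes out to -x and can swing about 46 degrees either side of the channel's middle line, no more even with the ring lifted clear of the nut.
- nut_seat (a point): Point on the nut's axis at its foot, on a round washer 48 mm across, 47 mm above the table; turns with the nut. x is square to one of the six flats, z up. Steel hexagon 30 mm across flats for 9 mm, tapering to 25 mm across flats at 15 mm, then a cone and a 16 mm stud with its tip 27 mm above this point. The nut turns without rising or sinking.
- nut (a joint): Turn of the nut in rad, growing as it tightens (clockwise seen from above). It starts between 0.1 and 0.5 and comes to a hard stop at 2.15. It is stiff, 0.4 N m all the way, and stays where it is left. Turning on against the stop is felt as a steep rise in moment; more than about 1.2 N m about the nut's axis (10 N at the handle) is forcing it.
- spanner: Loose steel ring spanner, about 0.3 kg: a raised straight handle between two hexagonal rings. Origin mid-length at the level of the rings' undersides, z up, x along the handle to the larger ring. Handle 12 mm wide, 16 mm high, 150 mm long, middle line 45 mm above the undersides; steep necks down to the rings. At the start it lies on both rings, larger ring farther from the robot.
- big_ring (a point): Centre of the larger ring's underside, 120 mm from the spanner's origin. Hexagonal through hole 32 mm across flats (1 mm of room each side, 7 degrees of play either way), two flats square to the spanner's x; ring 12 mm high, 50 mm wide. Seated, it rests on the washer with this point at nut_seat and the spanner's x a multiple of 60 degrees from nut_seat's x, within the play.
- small_ring (a point): Centre of the smaller ring at its underside, 120 mm from the origin along -x; hole 20 mm across flats, does not fit the nut.
- handle (a point): Middle of the handle bar, the place to grip from above: 45 mm above the spanner's origin, fingers closing along the spanner's y.
- mat: Fixed black rubber mat, 330 mm along its x, 140 mm along its y, 3 mm thick; origin at the centre of its underside. The spanner starts on it and goes back on it. It is on the left or on the right of the bracket.
- tray: Fixed shallow aluminium tray, 200 x 150 mm, 28 mm high, on the other side of the bracket; origin under its centre.
- spare_nut: Bystander: loose smaller nut, 24 mm across flats, 16 mm high, in the tray. Origin under its centre.
- bolt: Bystander: short bolt, 31 mm high, standing on its round head in the tray. Origin under its head.
- thermostat: Bystander: white wall thermostat, 85 x 125 x 26 mm, lying between the robot and the bracket. Origin under its centre.

How it is judged:
By the outcome, as a careful person would: the job done as asked, in the order asked, and still so for the second after the job is handed in, with the robot touching nothing.
It also fails if it takes over 72 s, if anything falls off the work surface, if the arm or the gripper's body presses on something with over 40 N, if the wrist force passes 120 N, or if a joint passes its speed limit or range.

## Working session

There is one attempt and no reset: what is moved stays moved. The work goes in short steps, Python scripts to look and compute and a shell command to move; the robot and the scene stay as the last step left them, time stands still between calls to the robot, and variables do not carry over. Pictures are saved under pics/ and viewed, at most 10 in all, crops included, and the job is handed in when it is done.

```bash
mkdir -p pics
cat > h.py <<'E'
import numpy as np, cv2
from rig import *
from scipy.spatial.transform import Rotation as R
def pix2w(cam,uv,z):
    m=camera_model(cam);K=np.array(m["intrinsics"]);T=np.array(m["camera_from_world"])
    c=-T[:3,:3].T@T[:3,3]; d=T[:3,:3].T@np.linalg.inv(K)@[uv[0],uv[1],1]
    return c+d*(z-c[2])/d[2]
def cloud(cam,depth):
    m=camera_model(cam);K=np.array(m["intrinsics"]);T=np.array(m["camera_from_world"])
    v,u=np.indices(depth.shape); p=np.stack([(u-K[0,2])/K[0,0]*depth,(v-K[1,2])/K[1,1]*depth,depth],-1)
    return (p-T[:3,3])@T[:3,:3]
def w2pix(cam,p):
    m=camera_model(cam);K=np.array(m["intrinsics"]);T=np.array(m["camera_from_world"])
    q=K@(T[:3,:3]@p+T[:3,3]);return q[:2]/q[2]
E
python3 - <<'E'
from h import *
np.set_printoptions(precision=4,suppress=True)
s=state(); print(s["time_s"],s["eef_pos"],s["eef_rot"],s["gripper_width"])
print(R.from_rotvec(s["eef_rot"]).as_matrix())
ims=[]
for c in("top","scene"):
    im,d=read_camera(c); np.savez(f"/tmp/{c}0.npz",im=im,d=d); cv2.imwrite(f"pics/{c}0.png",im[:,:,::-1])
    for l,z in(("bracket",0),("nut_seat",.047),("big_ring",.003),("small_ring",.003),("handle",.048),("mat",0),("tray",0),("thermostat",0),("spare_nut",0.003),("bolt",.003)):
        r=place_of(l,c)
        print(c,l,[(np.round(x["at"],1),round(x["score"],2),pix2w(c,x["at"],z)) for x in r[:2]])
E
```

```text
0.0 [0.2671 0.5648 0.4036] [ 3.063  -0.6881 -0.0006] 0.08701880559317202
[[ 0.9039 -0.4277 -0.0008]
 [-0.4277 -0.9039 -0.0021]
 [ 0.0001  0.0022 -1.    ]]
top bracket [(array([281.1, 161.6]), 0.62, array([ 0.629 , -0.0239,  0.    ]))]
top nut_seat [(array([278.6, 158.5]), 0.65, array([ 0.6232, -0.0166,  0.047 ]))]
top big_ring [(array([409. , 170.6]), 0.77, array([ 0.607 , -0.3185,  0.003 ])), (array([132.6, 214.5]), 0.19, array([0.5035, 0.3143, 0.003 ]))]
top small_ring [(array([389.2, 274.5]), 0.66, array([ 0.3705, -0.2611,  0.003 ])), (array([278.7, 161. ]), 0.58, array([ 0.6296, -0.0182,  0.003 ]))]
top handle [(array([403.4, 216.8]), 0.88, array([ 0.4926, -0.2859,  0.048 ]))]
top mat [(array([393.1, 214.7]), 0.83, array([ 0.5045, -0.2775,  0.    ])), (array([280.5, 156. ]), 0.68, array([ 0.6424, -0.0226,  0.    ]))]
top tray [(array([140. , 199.1]), 0.69, array([0.5397, 0.3001, 0.    ]))]
top thermostat []
top spare_nut [(array([135.9, 173.2]), 0.57, array([0.6001, 0.312 , 0.003 ]))]
top bolt [(array([132.6, 213. ]), 0.5, array([0.507 , 0.3144, 0.003 ]))]
scene bracket [(array([
[... 352 characters left out ...]
0.2628,  0.003 ]))]
scene handle [(array([136.3, 148.7]), 0.86, array([ 0.4889, -0.2984,  0.048 ]))]
scene mat [(array([143.9, 167.3]), 0.84, array([ 0.5036, -0.2801,  0.    ]))]
scene tray [(array([372.8, 253.6]), 0.78, array([0.5352, 0.309 , 0.    ])), (array([215.7, 239.6]), 0.57, array([ 0.6275, -0.0298, -0.    ]))]
scene thermostat [(array([249.4, 179.5]), 0.84, array([ 0.444 , -0.0195,  0.    ]))]
scene spare_nut [(array([217.7, 228.8]), 0.51, array([ 0.6017, -0.0359,  0.003 ])), (array([143. , 161.9]), 0.47, array([ 0.491 , -0.2888,  0.003 ]))]
scene bolt [(array([382.6, 242.2]), 0.56, array([0.501 , 0.3231, 0.003 ])), (array([245.8, 181.9]), 0.32, array([ 0.4559, -0.0243,  0.003 ]))]
```

View pics/top0.png

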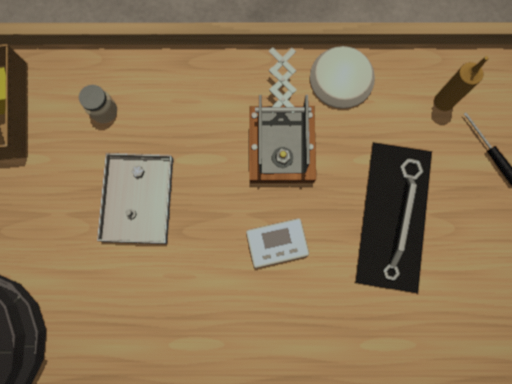

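View pics/scene0.png

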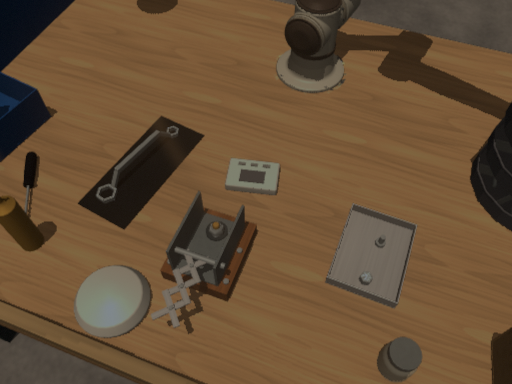

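The top view shows the mat with the spanner on the right: big ring at about (411,168), small ring at (391,271). The bracket is at (282,145) with its nut at (283,155). The tray is on the left at (137,200) and the thermostat at (277,243). The scene view agrees: big ring (107,192), nut (217,229).

Run:
```python
from h import *
np.set_printoptions(precision=4,suppress=True)
for c in("top","scene"):
    d=np.load(f"/tmp/{c}0.npz")["d"]; P=cloud(c,d).reshape(-1,3)
    m=(abs(P[:,0]-.66)<.12)&(abs(P[:,1]+.02)<.09)
    ch=P[m&(P[:,2]>.115)&(P[:,2]<.135)]
    print(c,"cheeks",len(ch)); 
    for s in(1,-1):
        q=ch[(ch[:,1]+.022)*s>.0]; q=q[abs(q[:,1]-np.median(q[:,1]))<.015]
        if len(q)>5: print(q.mean(0),q.min(0),q.max(0),np.degrees(np.polyfit(q[:,0],q[:,1],1)[0]))
    m=(abs(P[:,0]-.49)<.15)&(abs(P[:,1]+.285)<.07)
    h=P[m&(P[:,2]>.045)&(P[:,2]<.065)]
    if len(h): print("handle",len(h),h.mean(0),h.min(0),h.max(0),np.degrees(np.arctan(np.polyfit(h[:,0],h[:,1],1)[0])))
print(camera_model("wrist"), state()["eef_pos"])
```

```text
top cheeks 435
[0.6633 0.0243 0.1235] [0.5896 0.0221 0.117 ] [0.7407 0.0267 0.1279] 0.18658941719792724
[ 0.6637 -0.0726  0.1231] [ 0.5901 -0.0764  0.1151] [ 0.7409 -0.0696  0.1278] 0.3271221917886094
handle 475 [ 0.4892 -0.2893  0.0542] [ 0.4126 -0.3135  0.045 ] [ 0.57   -0.2659  0.0601] -13.781235969685712
scene cheeks 575
[0.6708 0.0253 0.1228] [0.5914 0.021  0.1152] [0.7431 0.0282 0.1275] 0.22925193923135936
[ 0.6719 -0.0724  0.1224] [ 0.5923 -0.0775  0.1151] [ 0.7426 -0.069   0.1278] 0.2550479133783496
handle 391 [ 0.4982 -0.2905  0.0534] [ 0.4133 -0.3151  0.0451] [ 0.5696 -0.2666  0.0597] -13.922303429645662
{'intrinsics': array([[303.2583,   0.    , 258.2224],
       [  0.    , 303.2583, 191.4311],
       [  0.    ,   0.    ,   1.    ]]), 'camera_from_world': array([[-0.4268, -0.9043,  0.0003,  0.6247],
       [-0.8768,  0.4139,  0.2447, -0.0288],
       [-0.2214,  0.1041, -0.9696,  0.3885],
       [ 0.    ,  0.    ,  0.    ,  1.    ]])} [0.2672 0.565  0.4047]
```

```bash
for i in 1; do python3 -m inch '{"rows":[[[0.0351,0.0225,0,0,0,0,0.087],[0.0351,0.0225,0,0,0,0,0.087],[0.0351,0.0225,0,0,0,0,0.087]]]}'; done
```

```text
time_s: 1.35
eef_pos: [0.3337, 0.4581, 0.4045]
eef_rot: [3.065, -0.685, 0.0]
ft_force: [1.4, 0.6, 0.9]
gripper_width: 0.0871
grip_force: 0.0
```

```bash
python3 -m inch '{"rows":[[[0.0318,0.0255,0,0,0,0,0.087],[0.0318,0.0255,0,0,0,0,0.087],[0.0318,0.0255,0,0,0,0,0.087],[0.0318,0.0255,0,0,0,0,0.087],[0.0318,0.0255,0,0,0,0,0.087]]]}' >/dev/null
python3 -m inch '{"rows":[[[0.0318,0.0255,0,0,0,0,0.087],[0.0318,0.0255,0,0,0,0,0.087],[0.0318,0.0255,0,0,0,0,0.087],[0.0318,0.0255,0,0,0,0,0.087],[0.0318,0.0255,0,0,0,0,0.087]]]}' >/dev/null
python3 -m inch '{"rows":[[[0.0318,0.0255,0,0,0,0,0.087],[0.0318,0.0255,0,0,0,0,0.087],[0.0318,0.0255,0.02,0,0,0,0.087],[0,0,0.02,0,0,-0.1,0.087],[0,0,0,0,0,-0.1,0.087]]]}'
python3 - <<'E'
from h import *
np.set_printoptions(precision=4,suppress=True)
im,d=read_camera("wrist"); np.savez("/tmp/w1.npz",im=im,d=d); cv2.imwrite("pics/w1.png",im[:,:,::-1])
for l,z in(("nut_seat",.047),("bracket",0)):
    print(l,[(np.round(x["at"],1),round(x["score"],2),pix2w("wrist",x["at"],z)) for x in place_of(l,"wrist")[:2]])
print(w2pix("wrist",np.array([.626,-.024,.074])))
P=cloud("wrist",d).reshape(-1,3)
m=(abs(P[:,0]-.626)<.03)&(abs(P[:,1]+.022)<.03)
for a,b in((.058,.063),(.064,.08),(.07,.08)):
    q=P[m&(P[:,2]>a)&(P[:,2]<b)]; print(a,len(q),q.mean(0),(q.min(0)+q.max(0))/2,q.max(0)-q.min(0)) if len(q) else 0
print(camera_model("wrist")["camera_from_world"])
E
```

```text
time_s: 2.6
eef_pos: [0.5634, -0.0168, 0.3619]
eef_rot: [3.117, -0.38, -0.013]
ft_force: [-0.4, 1.2, 0.0]
gripper_width: 0.0871
grip_force: 0.0
nut_seat [(array([252.3, 118.7]), 0.65, array([ 0.6259, -0.0254,  0.047 ]))]
bracket [(array([251.6, 114.7]), 0.55, array([ 0.6307, -0.0242,  0.    ]))]
[251.009  120.1397]
0.058 152 [ 0.6305 -0.0241  0.0614] [ 0.6303 -0.0234  0.0606] [0.0325 0.0324 0.0048]
0.064 764 [ 0.6302 -0.0239  0.0702] [ 0.6303 -0.0236  0.0719] [0.0288 0.0287 0.0157]
0.07 263 [ 0.6299 -0.0237  0.0771] [ 0.6299 -0.0235  0.075 ] [0.015  0.0154 0.0095]
[[-0.2413 -0.9704  0.0009  0.1214]
 [-0.9409  0.2342  0.2447  0.5144]
 [-0.2377  0.0582 -0.9696  0.4859]
 [ 0.      0.      0.      1.    ]]
```

View pics/w1.png

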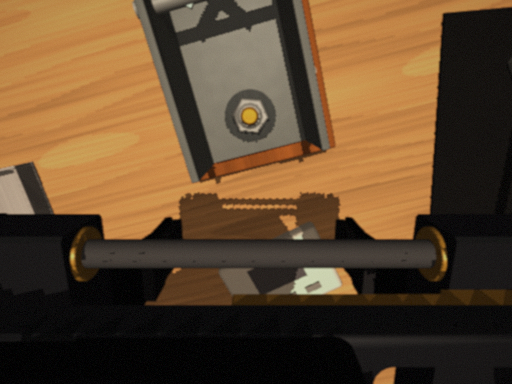

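Run:
```python
from h import *
np.set_printoptions(precision=4,suppress=True)
f=np.load("/tmp/w1.npz"); im=f["im"];d=f["d"]
P=cloud("wrist",d)
for v,u in((116,249),(100,232),(131,236),(80,230),(116,275),(60,158),(60,308),(200,480),(60,400)): print((u,v),P[v,u])
# stud: yellow-ish pixels
hsv=cv2.cvtColor(im,cv2.COLOR_RGB2HSV); c=np.zeros(d.shape,bool); c[90:145,220:280]=1
m=c&(hsv[...,1]>150)&(hsv[...,2]>120); v,u=np.nonzero(m); print(len(u),u.mean(),v.mean(),u.min(),u.max(),v.min(),v.max()); print(pix2w("wrist",(u.mean(),v.mean()),.074))
cr=im[85:150,215:285,::-1]; cv2.imwrite("pics/crop1.png",cv2.resize(cr,None,fx=8,fy=8,interpolation=cv2.INTER_CUBIC))
```

```text
(249, 116) [ 0.6298 -0.0233  0.0778]
(232, 100) [ 0.6477 -0.0107  0.0501]
(236, 131) [ 0.6195 -0.0071  0.051 ]
(230, 80) [ 0.6653 -0.0135  0.0488]
(275, 116) [ 0.624  -0.0462  0.0515]
(158, 60) [0.6792 0.025  0.1282]
(308, 60) [ 0.6552 -0.0718  0.1282]
(480, 200) [ 0.473  -0.259   0.0049]
(400, 60) [ 0.6469 -0.1879  0.0056]
204 249.08823529411765 115.32843137254902 242 257 108 123
[ 0.6303 -0.0234  0.074 ]
```

View pics/crop1.png

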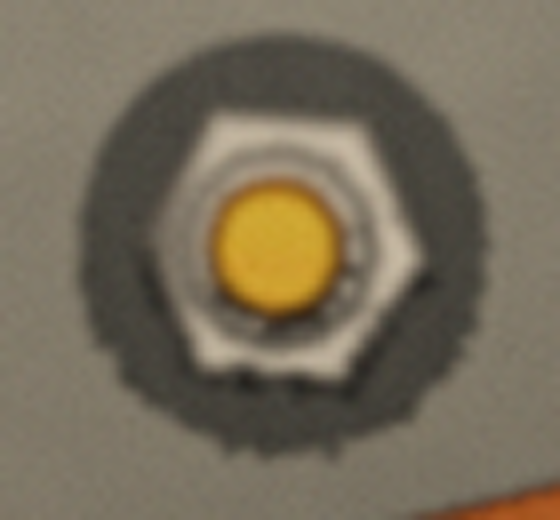

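Run:
```python
from h import *
np.set_printoptions(precision=4,suppress=True)
f=np.load("/tmp/w1.npz"); im=f["im"];d=f["d"]
vs=np.array([(215,110),(370,125),(425,255),(345,380),(205,375),(155,240)])/8+[215,85]
W=np.array([pix2w("wrist",v,.060)[:2] for v in vs]); c=W.mean(0); print(c)
r=W-c; a=np.degrees(np.arctan2(r[:,1],r[:,0])); print(np.hypot(*r.T)*1e3,a,(a-30)%60)
P=cloud("wrist",d).reshape(-1,3)
q=P[(P[:,2]>.124)&(P[:,2]<.134)]
for lo,hi in((.01,.04),(-.09,-.06)):
    s=q[(q[:,1]>lo)&(q[:,1]<hi)]; print(len(s),s.mean(0),s.min(0),np.degrees(np.polyfit(s[:,0],s[:,1],1)[0]))
m=camera_model("wrist");T=m["camera_from_world"];s=state();Rt=R.from_rotvec(s["eef_rot"]).as_matrix()
print("cam in tool",Rt.T@(-T[:3,:3].T@T[:3,3]-s["eef_pos"]))
# predicted ring pixel with grip
for p in((.12,0,.209),(.12,.0,.197),(0.095,0,.2)): print(w2pix("wrist",s["eef_pos"]+Rt@np.array(p)))
f=np.load("/tmp/top0.npz");im=f["im"]
```

```text
[ 0.6294 -0.0243]
[17.0665 16.5651 15.8988 16.2085 17.0136 14.9342] [  13.5293  -49.2538 -106.5175 -169.3542  132.4159   72.3812] [43.5293 40.7462 43.4825 40.6458 42.4159 42.3812]
1844 [0.6598 0.0251 0.1277] [0.5931 0.0222 0.124 ] 0.22554789724645613
1472 [ 0.6461 -0.072   0.1277] [ 0.594  -0.0756  0.124 ] 0.314475794657626
cam in tool [0.0666 0.0001 0.0212]
[257.9575  16.0848]
[257.95     8.7823]
[257.9226  61.5293]
```

The crop shows the nut clearly: yellow stud tip at about (249,115), hexagon upright. From the vertices, one flat faces world yaw ≈ 42° (or −18°). Its centre is (0.630,−0.024) in the wrist camera's frame, which matches the cheeks' ends. Next, over the spanner.

```bash
python3 -m inch '{"rows":[[[0,0.0403,0,0,0,0,0.087],[0,0.0403,0,0,0,0,0.087],[0,0.0403,0,0,0,0,0.087],[0,0.0403,0,0,0,0,0.087],[-0.003,0.0403,0,0,0,0,0.087]]]}' >/dev/null
python3 -m inch '{"rows":[[[-0.003,0.0403,0,0,0,0,0.087],[0,0.0403,0,0,0,0,0.087],[0,0,0,0,0,0,0.087]]]}'
python3 - <<'E'
from h import *
np.set_printoptions(precision=4,suppress=True)
s=state();print(s["eef_pos"],s["joints"]);Rt=R.from_rotvec(s["eef_rot"]).as_matrix();print(np.degrees(np.arctan2(Rt[1,0],Rt[0,0])))
im,d=read_camera("wrist"); np.savez("/tmp/w2.npz",im=im,d=d); cv2.imwrite("pics/w2.png",im[:,:,::-1])
for l,z in(("big_ring",.007),("small_ring",.007),("handle",.052)):
    print(l,[(np.round(x["at"],1),round(x["score"],2),pix2w("wrist",x["at"],z)) for x in place_of(l,"wrist")[:2]])
P=cloud("wrist",d).reshape(-1,3)
m=(abs(P[:,0]-.50)<.2)&(abs(P[:,1]+.285)<.07)
h=P[m&(P[:,2]>.05)&(P[:,2]<.07)]
print(len(h),h.mean(0),h.min(0),h.max(0),np.degrees(np.arctan(np.polyfit(h[:,0],h[:,1],1)[0])))
h=P[m&(P[:,2]>.013)&(P[:,2]<.025)&(P[:,0]>.54)]
print(len(h),h.mean(0),h.min(0),h.max(0))
E
```

```text
time_s: 3.42
eef_pos: [0.4891, -0.2914, 0.3676]
eef_rot: [3.115, -0.391, 0.003]
ft_force: [1.1, 0.1, 0.5]
gripper_width: 0.0871
grip_force: 0.0
[ 0.4891 -0.2914  0.3676] [-0.2524  0.3195 -0.1886  0.0017 -1.0603  1.5727]
-14.304079432229141
big_ring [(array([255.7,  61.7]), 0.95, array([ 0.6083, -0.315 ,  0.007 ]))]
small_ring [(array([262.1, 268.2]), 0.95, array([ 0.3771, -0.2639,  0.007 ]))]
handle [(array([255.1, 180.1]), 0.79, array([ 0.4959, -0.2844,  0.052 ]))]
1689 [ 0.5047 -0.2898  0.054 ] [ 0.4346 -0.3095  0.0504] [ 0.5669 -0.2678  0.0565] -13.372431516916189
567 [ 0.6075 -0.3143  0.0145] [ 0.5818 -0.3386  0.013 ] [ 0.6335 -0.2914  0.0249]
```

View pics/w2.png

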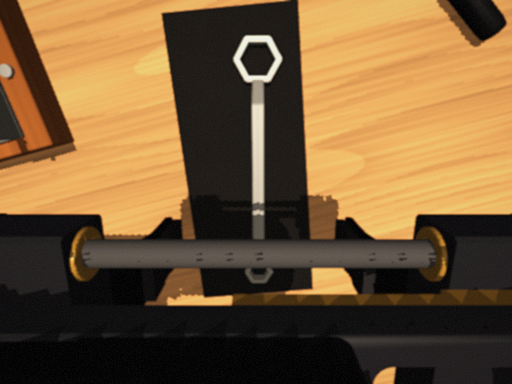

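The picture shows the spanner along the image's middle: big ring at (257,58), handle from (258,85) to (259,240), small ring at (260,273). The heights read right (handle top about 0.055, ring top about 0.015). Next I descend onto the handle's middle.

```bash
python3 -m inch '{"rows":[[[0.001,-0.0044,0.03,0,0,-0.016,0.087],[0,0,0.03,0,0,0,0.087],[0,0,0.03,0,0,0,0.087],[0,0,0.03,0,0,0,0.087],[0,0,0.02,0,0,0,0.087]]]}' >/dev/null
python3 -m inch '{"rows":[[[0,0,0.01,0,0,0,0.06],[0,0,0.003,0,0,0,0.04],[0,0,0,0,0,0,0.04],[0,0,0,0,0,0,0.04],[0,0,0,0,0,0,0.04]]]}'
python3 - <<'E'
from h import *
np.set_printoptions(precision=4,suppress=True)
for i in range(2):
    s=state();Rt=R.from_rotvec(s["eef_rot"]).as_matrix();print(s["eef_pos"],np.degrees(np.arctan2(Rt[1,0],Rt[0,0])),Rt[:,2],s["wrist_torque"])
    m=camera_model("wrist");im,d=read_camera("wrist")
np.savez("/tmp/w3.npz",im=im,d=d); cv2.imwrite("pics/w3.png",im[:,:,::-1])
for l,z in(("big_ring",.003),("small_ring",.003),("handle",.048)):
    print(l,[(np.round(x["at"],1),round(x["score"],2),Rt.T@(pix2w("wrist",x["at"],z)-s["eef_pos"])) for x in place_of(l,"wrist")[:2]])
E
```

```text
time_s: 4.45
eef_pos: [0.4934, -0.2827, 0.2151]
eef_rot: [3.121, -0.353, 0.005]
ft_force: [0.8, 0.1, 0.3]
gripper_width: 0.0613
grip_force: 0.0
[ 0.4934 -0.2827  0.2151] -12.897126885688847 [ 0.0033 -0.0011 -1.    ] [-0.0481 -0.0165 -0.019 ]
[ 0.4933 -0.2828  0.215 ] -12.914428359656425 [ 0.0031 -0.001  -1.    ] [-0.0231  0.0777 -0.0398]
big_ring []
small_ring []
handle [(array([275.9, 242.8]), 0.56, array([0.0019, 0.0096, 0.167 ]))]
```

View pics/w3.png

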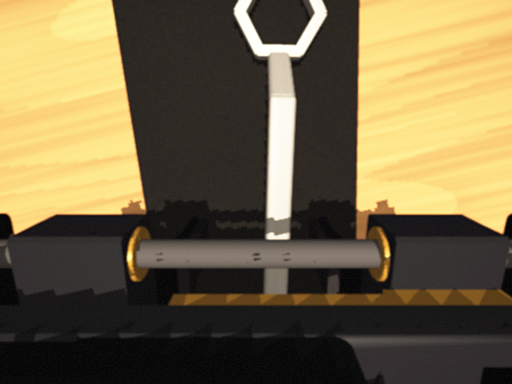

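Run:
```python
from h import *
np.set_printoptions(precision=4,suppress=True)
s=state();Rt=R.from_rotvec(s["eef_rot"]).as_matrix();d=np.load("/tmp/w3.npz")["d"]
P=(cloud("wrist",d)-s["eef_pos"])@Rt
W=cloud("wrist",d)
q=P[100:215,220:340].reshape(-1,3); w=W[100:215,220:340].reshape(-1,3)
k=(w[:,2]>.045)&(w[:,2]<.07); q=q[k]; print(len(q),np.median(w[k][:,2]))
b=np.polyfit(q[:,0],q[:,1],1); print("handle in tool: y0",b[1],"slope deg",np.degrees(b[0]), q.min(0),q.max(0))
q=P[0:60,200:360].reshape(-1,3); w=W[0:60,200:360].reshape(-1,3); k=(w[:,2]>.011)&(w[:,2]<.025);print("ring",k.sum(),q[k].min(0),q[k].max(0),np.median(w[k][:,2]))
w=W[100:200,150:240].reshape(-1,3); print("mat z",np.median(w[:,2]))
```

```text
3001 0.053688904727631485
handle in tool: y0 0.009444454699710423 slope deg 1.057146390169064 [0.0191 0.0041 0.1582] [0.0731 0.0169 0.169 ]
ring 1855 [ 0.0952 -0.0129  0.1929] [0.1261 0.0366 0.2033] 0.012819595269085748
mat z 0.0008476786171575143
```

```bash
python3 -m inch '{"rows":[[[0,0.0095,0.003,0,0,0.018,0.04],[0,0,0,0,0,0,0.03],[0,0,0,0,0,0,0.02],[0,0,0,0,0,0,0.0],[0,0,0,0,0,0,0.0]]]}'
python3 -m inch '{"rows":[[[0,0,0,0,0,0,0],[0,0,0,0,0,0,0.0],[0,0,0,0,0,0,0.0],[0,0,0,0,0,0,0.0],[0,0,0,0,0,0,0.0]]]}'
python3 -m inch '{"rows":[[[0,0,0,0,0,0,0],[0,0,0,0,0,0,0.0]]]}'
```

```text
time_s: 5.12
eef_pos: [0.4904, -0.2922, 0.2103]
eef_rot: [-3.118, 0.382, 0.0]
ft_force: [0.3, 0.4, -0.5]
gripper_width: 0.0211
grip_force: 0.0
time_s: 5.53
eef_pos: [0.4905, -0.292, 0.2103]
eef_rot: [-3.118, 0.382, -0.0]
ft_force: [1.0, 0.5, -0.7]
gripper_width: 0.0115
grip_force: 30.0
time_s: 5.7
eef_pos: [0.4905, -0.292, 0.2104]
eef_rot: [-3.118, 0.382, -0.0]
ft_force: [0.7, 1.9, -2.1]
gripper_width: 0.0118
grip_force: 30.0
```

```bash
python3 -m inch '{"rows":[[[0,0,-0.01,0,0,0,0],[0,0,-0.025,0,0,0,0],[0,0,-0.035,0,0,0,0],[0,0,-0.035,0,0,0,0],[0,0,-0.035,0,0,0,0]]]}'
python3 -m inch '{"rows":[[[0,-0.0389,0,0,0,0,0],[0,-0.0389,0,0,0,0,0],[0,-0.0389,0,0,0,0,0],[0,-0.0389,0,0,0,0,0],[0,-0.0389,0,0,0,0,0]]]}' > /dev/null
python3 -m inch '{"rows":[[[0,0,0,0,0,-0.12,0],[0,0,0,0,0,-0.12,0],[0,0,0,0,0,-0.12,0],[0,0,0,0,0,-0.12,0],[0,0,0,0,0,-0.12,0]]]}' > /dev/null
python3 -m inch '{"rows":[[[0,0,0,0,0,-0.12,0],[0,0,0,0,0,-0.12,0],[0,0,0,0,0,-0.12,0],[0,0,0,0,0,0,0],[0,0,0,0,0,0,0]]]}'
python3 - <<'E'
from h import *
np.set_printoptions(precision=4,suppress=True)
for i in range(3):
    s=state();Rt=R.from_rotvec(s["eef_rot"]).as_matrix();print(s["time_s"],s["eef_pos"],np.degrees(np.arctan2(Rt[1,0],Rt[0,0])),Rt[:,2])
    m=camera_model("wrist");im,d=read_camera("wrist")
np.savez("/tmp/w4.npz",im=im,d=d); cv2.imwrite("pics/w4.png",im[:,:,::-1])
E
```

```text
time_s: 6.12
eef_pos: [0.4897, -0.2919, 0.3517]
eef_rot: [-3.118, 0.382, 0.003]
ft_force: [0.8, -0.7, -5.1]
gripper_width: 0.0117
grip_force: 30.0
time_s: 7.37
eef_pos: [0.537, -0.1034, 0.3503]
eef_rot: [-2.944, -1.096, 0.001]
ft_force: [-0.0, -1.5, -3.9]
gripper_width: 0.0118
grip_force: 30.0
7.3667 [ 0.537  -0.1034  0.3503] 40.840537582232315 [-0.001   0.0002 -1.    ]
7.4167 [ 0.5371 -0.1034  0.3504] 40.85503486071809 [-0.0007  0.0001 -1.    ]
7.4667 [ 0.5372 -0.1034  0.3504] 40.88867654410696 [-0.0005  0.0001 -1.    ]
```

View pics/w4.png

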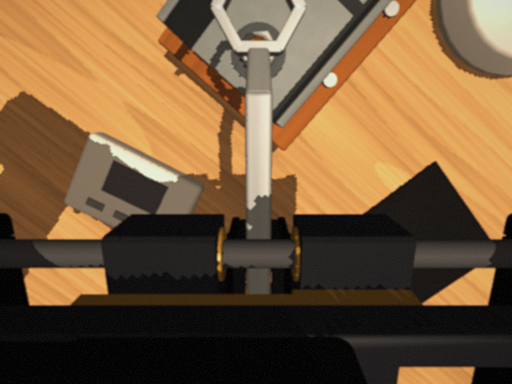

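Run:
```python
from h import *
np.set_printoptions(precision=4,suppress=True)
s=state();Rt=R.from_rotvec(s["eef_rot"]).as_matrix();f=np.load("/tmp/w4.npz");d=f["d"];im=f["im"]
W=cloud("wrist",d);P=(W-s["eef_pos"])@Rt
Q=P[0:70,190:330]; k=(Q[...,2]>.19)&(Q[...,2]<.206); q=Q[k]; print("ring",k.sum(),q.min(0),q.max(0),np.median(q,0))
print("side extents by row"); 
for r in range(0,56,6):
    a=P[r,190:330]; a=a[(a[:,2]>.19)&(a[:,2]<.206)]
    if len(a): print(r,a[:,0].mean(),a[:,1].min(),a[:,1].max())
hsv=cv2.cvtColor(im,cv2.COLOR_RGB2HSV); c=np.zeros(d.shape,bool); c[20:75,230:290]=1
m=c&(hsv[...,1]>140)&(hsv[...,2]>80); v,u=np.nonzero(m); print(len(u))
if len(u): print(u.min(),u.max(),v.min(),v.max(),P[v,u].mean(0))
print("expected stud px", w2pix("wrist",s["eef_pos"]+Rt@np.array([.12,0,s["eef_pos"][2]-.074])))
print("expected washer px", w2pix("wrist",s["eef_pos"]+Rt@np.array([.12,0,s["eef_pos"][2]-.049])))
ch=W.reshape(-1,3); ch=ch[(abs(ch[:,2]-.123)<.006)&(ch[:,0]>.57)]; print(len(ch),ch[:,2].mean(),[ (ch[(ch[:,1]>a)&(ch[:,1]<b)].mean(0),ch[(ch[:,1]>a)&(ch[:,1]<b)].min(0)) for a,b in((-.09,-.06),)])
cr=im[0:90,190:330,::-1]; cv2.imwrite("pics/crop4.png",cv2.resize(cr,None,fx=5.5,fy=5.5,interpolation=cv2.INTER_CUBIC))
```

```text
ring 1948 [ 0.0949 -0.0246  0.1901] [0.1264 0.0248 0.206 ] [ 0.1084 -0.0003  0.1968]
side extents by row
0 0.12407410507215337 -0.023231922903146407 0.023608148593295922
6 0.12139358257944616 -0.024580544549893658 0.0244672955850314
12 0.11828638774624256 -0.023500368356067038 0.023260960261516934
18 0.11550653511509575 -0.021910586091527916 0.022792835753216494
24 0.11266893463789097 -0.020936662917828718 0.021810081448106755
30 0.10985609767944281 -0.01982639473316873 0.018882145561723386
36 0.10682439383212822 -0.01693934371664181 0.01749492231388538
42 0.10392657136190249 -0.015640651744793576 0.01651220166275101
48 0.10101463407328229 -0.014436213109707661 0.013965112393361541
54 0.09831942777018808 -0.011651323154864345 0.011627811244247967
40
251 264 36 39 [ 0.1241 -0.0005  0.278 ]
expected stud px [258.0145  43.2532]
expected washer px [258.0051  49.9415]
1968 0.1225736791286146 [(array([ 0.6426, -0.0741,  0.1227]), array([ 0.5913, -0.0775,  0.1171]))]
```

View pics/crop4.png

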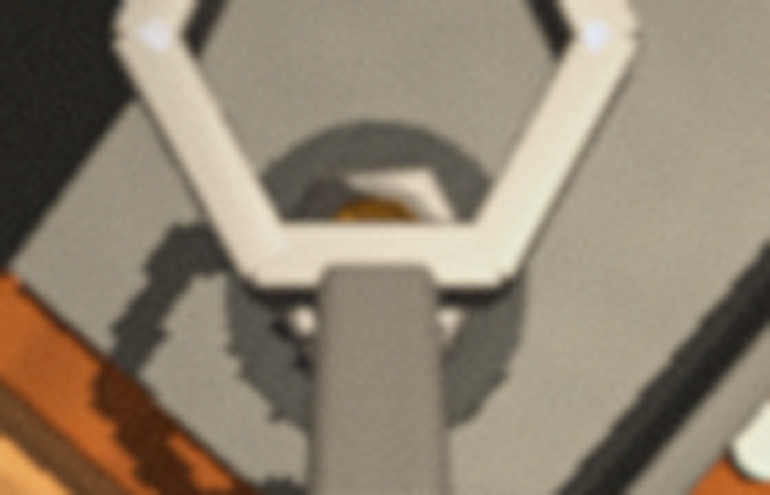

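The ring's centre sits at tool (0.120, 0). The washer is centred under it, at about (258.3,50) against an expected (258,50). The stud suggests about 1–2 mm less in x, so I shift −1 mm and lower, watching the force.

```bash
python3 -m inch '{"rows":[[[-0.001,0,0.02,0,0,0.01,0],[0,0,0.03,0,0,0,0],[0,0,0.02,0,0,0,0],[0,0,0.008,0,0,0,0],[0,0,0,0,0,0,0]]]}'
python3 -m inch '{"rows":[[[0,0,0.004,0,0,0,0],[0,0,0.004,0,0,0,0],[0,0,0,0,0,0,0]]]}'
python3 -m inch '{"rows":[[[0,0,0.003,0,0,0,0],[0,0,0,0,0,0,0]]]}'
```

```text
time_s: 7.93
eef_pos: [0.5361, -0.1041, 0.2704]
eef_rot: [-2.947, -1.084, 0.008]
ft_force: [0.1, 0.2, -2.8]
gripper_width: 0.0114
grip_force: 30.0
time_s: 8.18
eef_pos: [0.5368, -0.104, 0.265]
eef_rot: [2.948, 1.086, 0.001]
ft_force: [-0.2, 0.1, -3.9]
gripper_width: 0.0117
grip_force: 30.0
time_s: 8.35
eef_pos: [0.5363, -0.1043, 0.2618]
eef_rot: [2.948, 1.086, -0.001]
ft_force: [-2.8, -2.5, 0.4]
gripper_width: 0.0118
grip_force: 30.0
```

```bash
python3 -m inch '{"rows":[[[-0.0012,0,0,0,0,0,0],[0,0,0.001,0,0,0,0],[0,0,0,0,0,0,0]]]}'
python3 -m inch '{"rows":[[[0,0,0.002,0,0,0,0],[0,0,0,0,0,0,0]]]}'
```

```text
time_s: 8.6
eef_pos: [0.5357, -0.1049, 0.2606]
eef_rot: [2.948, 1.086, 0.0]
ft_force: [-2.0, -1.0, 0.1]
gripper_width: 0.0118
grip_force: 30.0
time_s: 8.77
eef_pos: [0.5353, -0.105, 0.2582]
eef_rot: [-2.948, -1.086, 0.003]
ft_force: [-3.3, -3.0, 0.2]
gripper_width: 0.0116
grip_force: 30.0
```

```bash
python3 -m inch '{"rows":[[[-0.0012,0,0,0,0,0,0],[0,0,0.002,0,0,0,0],[0,0,0,0,0,0,0]]]}'
python3 -m inch '{"rows":[[[0,0,0.0015,0,0,0,0],[0,0,0,0,0,0,0]]]}'
python3 -c "
from rig import state;s=state();print(s['wrist_torque'],s['eef_pos'])"
```

```text
time_s: 9.02
eef_pos: [0.535, -0.1053, 0.2558]
eef_rot: [-2.947, -1.086, -0.001]
ft_force: [-0.7, 0.3, -3.8]
gripper_width: 0.0118
grip_force: 30.0
time_s: 9.18
eef_pos: [0.535, -0.1053, 0.2544]
eef_rot: [-2.947, -1.086, 0.0]
ft_force: [-0.6, 0.2, -4.0]
gripper_width: 0.0115
grip_force: 30.0
[-0.02528157  0.02633876  0.0036802 ] [ 0.53502736 -0.10531388  0.25439384]
```

```bash
python3 -m inch '{"rows":[[[0,0,0.0012,0,0,0,0],[0,0,0,0,0,0,0]]]}'
```

```text
time_s: 9.35
eef_pos: [0.535, -0.1054, 0.2534]
eef_rot: [-2.948, -1.086, -0.0]
ft_force: [-0.1, 0.5, -4.1]
gripper_width: 0.0116
grip_force: 30.0
```

```bash
python3 -m inch '{"rows":[[[0,0,0.001,0,0,0,0],[0,0,0,0,0,0,0]]]}' | grep -E "pos|force"
python3 -m inch '{"rows":[[[0,0,0.001,0,0,0,0],[0,0,0,0,0,0,0]]]}'| grep -E "pos|force"
```

```text
eef_pos: [0.5349, -0.1055, 0.2525]
ft_force: [0.2, 0.4, -3.9]
grip_force: 30.0
eef_pos: [0.5349, -0.1056, 0.2516]
ft_force: [0.3, 0.3, -2.7]
grip_force: 30.0
```

Seated lightly on the washer at TCP z ≈ 0.252. I begin the first swing slowly while checking the force.

```bash
cat > t.py <<'E'
from h import *
s=state();Rt=R.from_rotvec(s["eef_rot"]).as_matrix();F=Rt.T@s["ft_force"];M=Rt.T@s["wrist_torque"]
print("t%.2f pos %s yaw %.2f F %s M %s  Mnut %.2f"%(s["time_s"],np.round(s["eef_pos"],4),np.degrees(np.arctan2(Rt[1,0],Rt[0,0])),np.round(F,1),np.round(M,2),M[2]-.12*F[1]), "ringc",np.round((s["eef_pos"]+Rt@[.12,0,0])[:2],4))
E
python3 t.py
python3 -m inch '{"rows":[[[0.0002,-0.00719,0,0,0,0.06,0],[0.0002,-0.00719,0,0,0,0.06,0],[0.0002,-0.00719,0,0,0,0.06,0],[0,0,0,0,0,0,0]]]}' >/dev/null; python3 t.py
python3 -m inch '{"rows":[[[0.0002,-0.00719,0,0,0,0.06,0],[0.0002,-0.00719,0,0,0,0.06,0],[0.0002,-0.00719,0,0,0,0.06,0]]]}' >/dev/null; python3 t.py
```

```text
t9.68 pos [ 0.5349 -0.1056  0.2516] yaw 40.45 F [0.4 0.  2.7] M [ 0.02 -0.05 -0.06]  Mnut -0.06 ringc [ 0.6262 -0.0277]
t10.02 pos [ 0.5219 -0.0875  0.2518] yaw 30.17 F [-0.4 -0.3  3.8] M [-0.09 -0.38 -0.13]  Mnut -0.10 ringc [ 0.6256 -0.0272]
t10.27 pos [ 0.513  -0.0687  0.2517] yaw 19.81 F [-1.3  1.1  2.6] M [-0.32 -0.47 -0.33]  Mnut -0.46 ringc [ 0.6259 -0.0281]
```

```bash
python3 -m inch '{"rows":[[[0.0004,-0.00959,0,0,0,0.08,0],[0.0004,-0.00959,0,0,0,0.08,0],[0.0004,-0.00959,0,0,0,0.08,0],[0.0004,-0.00959,0,0,0,0.08,0]]]}' >/dev/null; python3 t.py
python3 -m inch '{"rows":[[[0.0004,-0.00959,0,0,0,0.08,0],[0.0004,-0.00959,0,0,0,0.08,0],[0.0004,-0.00959,0,0,0,0.08,0],[0.0004,-0.00959,0,0,0,0.08,0]]]}' >/dev/null; python3 t.py
```

```text
t10.60 pos [ 0.5053 -0.031   0.2515] yaw 1.42 F [-2.3 -1.5  2.1] M [-0.2  -0.78 -0.36]  Mnut -0.19 ringc [ 0.6253 -0.0281]
t10.93 pos [0.5099 0.007  0.2512] yaw -16.92 F [-6.1 -0.2  0.7] M [-0.01 -1.68 -0.5 ]  Mnut -0.47 ringc [ 0.6247 -0.0279]
```

```bash
python3 -m inch '{"rows":[[[-0.001,0,0,0,0,0,0],[0,0,0,0,0,0,0]]]}' >/dev/null; python3 t.py
python3 -m inch '{"rows":[[[0.0000,-0.00719,0,0,0,0.06,0],[0.0002,-0.00719,0,0,0,0.06,0],[0.0002,-0.00719,0,0,0,0.06,0]]]}' >/dev/null; python3 t.py
```

```text
t11.10 pos [0.5097 0.0077 0.2514] yaw -16.68 F [-5.8 -2.   1.3] M [ 0.49 -1.58 -0.39]  Mnut -0.14 ringc [ 0.6246 -0.0268]
t11.35 pos [0.5172 0.0272 0.2513] yaw -27.22 F [-7.1  0.   0.9] M [ 0.07 -2.   -0.47]  Mnut -0.47 ringc [ 0.6239 -0.0277]
```

```bash
python3 -m inch '{"rows":[[[-0.001,0,0,0,0,0,0],[0,0,0,0,0,0,0]]]}' >/dev/null; python3 t.py
python3 -m inch '{"rows":[[[-0.001,0,0,0,0,0,0],[0,0,0,0,0,0,0]]]}' >/dev/null; python3 t.py; python3 -c "
from h import *
print(R.from_rotvec(state()['eef_rot']).as_matrix()[:,2])"
```

```text
t11.52 pos [0.5171 0.028  0.2515] yaw -27.02 F [-4.5 -0.4  2.3] M [ 0.21 -1.47 -0.39]  Mnut -0.35 ringc [ 0.624  -0.0266]
t11.68 pos [0.5167 0.0281 0.2518] yaw -27.09 F [-2.1 -0.8  3.8] M [ 0.17 -0.51 -0.42]  Mnut -0.32 ringc [ 0.6236 -0.0266]
[ 1.06989232e-03  6.74013862e-05 -9.99999425e-01]
```

```bash
python3 -m inch '{"rows":[[[0.0000,-0.00719,0,0,0,0.06,0],[0.0000,-0.00719,0,0,0,0.06,0],[0.0,-0.00719,0,0,0,0.06,0],[0.0,-0.0036,0,0,0,0.03,0],[0,0,0,0,0,0,0]]]}' >/dev/null; python3 t.py
python3 -m inch '{"rows":[[[0.0000,0.0024,0,0,0,-0.02,0],[0.0000,0.00,0,0,0,0,0]]]}' >/dev/null; python3 t.py
```

```text
t12.10 pos [0.5303 0.05   0.2518] yaw -39.15 F [-2.4 -1.   3.6] M [ 0.19 -0.51 -0.31]  Mnut -0.19 ringc [ 0.6234 -0.0258]
t12.27 pos [0.5285 0.0477 0.252 ] yaw -37.93 F [-1.3 -2.1  4.3] M [ 0.81 -0.51 -0.35]  Mnut -0.10 ringc [ 0.6232 -0.0261]
```

```bash
python3 -m inch '{"rows":[[[0.0003,0.006,0,0,0,-0.05,0],[0.0003,0.006,0,0,0,-0.05,0],[0,0,0,0,0,0,0]]]}' >/dev/null; python3 t.py
python3 -m inch '{"rows":[[[0,0,-0.004,0,0,0,0],[0.0000,0.00,-0.008,0,0,0,0],[0,0,-0.008,0,0,0,0],[0,0,0,0,0,0,0]]]}' >/dev/null; python3 t.py
python3 - <<'E'
from h import *
im,d=read_camera("wrist"); np.savez("/tmp/w5.npz",im=im,d=d)
cv2.imwrite("pics/w5.png",cv2.resize(im[0:90,190:330,::-1],None,fx=5.5,fy=5.5,interpolation=cv2.INTER_CUBIC))
E
```

```text
t12.52 pos [0.5214 0.0371 0.252 ] yaw -32.25 F [-1.2 -2.7  2.8] M [ 0.8  -0.53 -0.35]  Mnut -0.03 ringc [ 0.6229 -0.0269]
t12.85 pos [0.5219 0.0378 0.2738] yaw -32.35 F [-0.2 -0.2  2.7] M [0.15 0.07 0.01]  Mnut 0.04 ringc [ 0.6233 -0.0264]
```

View pics/w5.png

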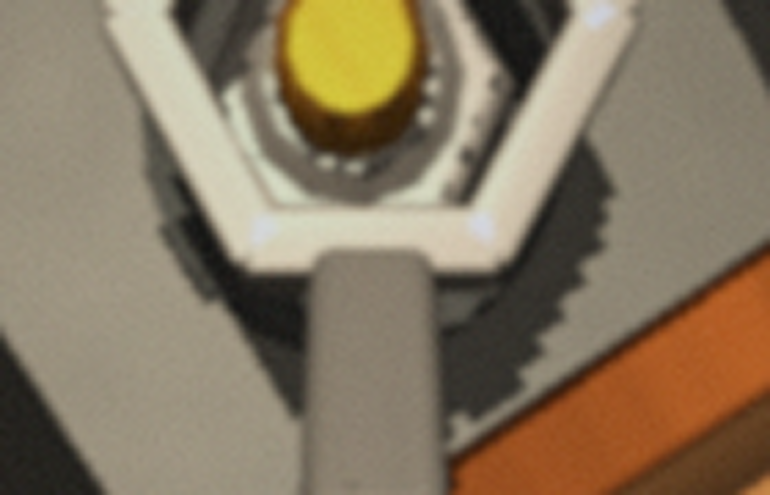

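The lifted ring stands round the stud (stud tip at crop (352,48), ring middle at column 370). The nut is nearly aligned with the ring, about 1.5 mm to the tool's −y. I swing back to the next flat.

```bash
python3 -m inch '{"rows":[[[0.0006,0.0105,0,0,0,-0.1,0],[0.0006,0.012,0,0,0,-0.1,0],[0.0006,0.012,0,0,0,-0.1,0],[0.0006,0.012,0,0,0,-0.1,0],[0.0006,0.012,0,0,0,-0.1,0]]]}' >/dev/null
python3 -m inch '{"rows":[[[0.0006,0.012,0,0,0,-0.1,0],[0.0006,0.012,0,0,0,-0.1,0],[0.0006,0.012,0,0,0,-0.1,0],[0.0006,0.012,0,0,0,-0.1,0],[0.0006,0.012,0,0,0,-0.1,0]]]}' >/dev/null
python3 -m inch '{"rows":[[[0.0001,0.0054,0,0,0,-0.045,0],[0,0,0,0,0,0,0],[0,0,0,0,0,0,0]]]}' >/dev/null; python3 t.py
python3 - <<'E'
from h import *
im,d=read_camera("wrist"); np.savez("/tmp/w6.npz",im=im,d=d)
cv2.imwrite("pics/w6.png",cv2.resize(im[0:90,190:330,::-1],None,fx=5.5,fy=5.5,interpolation=cv2.INTER_CUBIC))
E
python3 t.py
```

```text
t13.98 pos [ 0.5169 -0.081   0.2714] yaw 27.42 F [-0.   0.1  3.3] M [-0.07 -0.03 -0.02]  Mnut -0.03 ringc [ 0.6234 -0.0257]
t14.03 pos [ 0.5169 -0.0807  0.2715] yaw 27.46 F [-0.1 -0.6  4.5] M [-0.03 -0.06  0.01]  Mnut 0.07 ringc [ 0.6233 -0.0254]
```

View pics/w6.png

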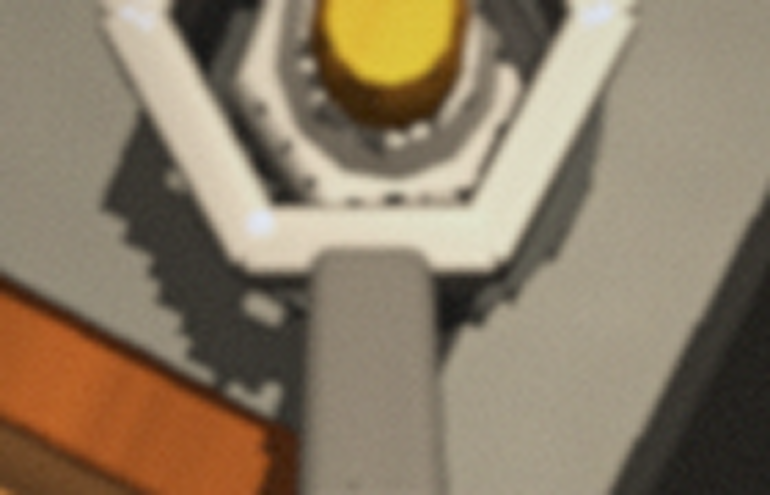

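The stud appears at crop (392,22), and the ring has slid about 1.5 mm forward in the grip since the first look. The nut sits about +2 mm in tool y and roughly 3–4° ccw of the ring. I correct for both and lower with force checks.

```bash
python3 -m inch '{"rows":[[[0.001,0.0078,0,0,0,-0.05,0],[0,0,0.005,0,0,0,0],[0,0,0,0,0,0,0]]]}' >/dev/null; python3 t.py
python3 -m inch '{"rows":[[[0,0,0.004,0,0,0,0],[0,0,0,0,0,0,0]]]}' >/dev/null; python3 t.py
python3 -m inch '{"rows":[[[0,0,0.003,0,0,0,0],[0,0,0,0,0,0,0]]]}' >/dev/null; python3 t.py
```

```text
t14.28 pos [ 0.5212 -0.0869  0.2657] yaw 30.31 F [-0.1 -0.4  5. ] M [-0.09 -0.11 -0.02]  Mnut 0.03 ringc [ 0.6248 -0.0263]
t14.45 pos [ 0.5212 -0.0869  0.2618] yaw 30.39 F [-0.2 -0.1  4.4] M [-0.06 -0.08  0.04]  Mnut 0.05 ringc [ 0.6247 -0.0262]
t14.62 pos [ 0.5215 -0.087   0.2591] yaw 30.42 F [-0.7 -0.2  3.8] M [-0.04 -0.07  0.  ]  Mnut 0.03 ringc [ 0.625  -0.0263]
```

```bash
python3 -m inch '{"rows":[[[0,0,0.003,0,0,0,0],[0,0,0,0,0,0,0]]]}' >/dev/null; python3 t.py
python3 -m inch '{"rows":[[[0,0,0.003,0,0,0,0],[0,0,0,0,0,0,0]]]}' >/dev/null; python3 t.py
python3 -m inch '{"rows":[[[0,0,0.0015,0,0,0,0],[0,0,0,0,0,0,0]]]}' >/dev/null; python3 t.py
```

```text
t14.78 pos [ 0.5216 -0.0872  0.2562] yaw 30.42 F [-0.8  0.   2.7] M [-0.12 -0.07  0.03]  Mnut 0.03 ringc [ 0.6251 -0.0264]
t14.95 pos [ 0.5216 -0.0872  0.2532] yaw 30.42 F [-1.1 -0.8  4.1] M [-0.11 -0.11  0.01]  Mnut 0.11 ringc [ 0.6251 -0.0265]
t15.12 pos [ 0.5217 -0.0873  0.252 ] yaw 30.43 F [ 0.  -0.3  3.4] M [-0.11 -0.09 -0.01]  Mnut 0.03 ringc [ 0.6252 -0.0265]
```

```bash
python3 -m inch '{"rows":[[[0.0002,-0.0073,0.0006,0,0,0.06,0],[0.0002,-0.0073,0,0,0,0.06,0],[0.0002,-0.0073,0,0,0,0.06,0],[0,0,0,0,0,0,0]]]}' >/dev/null; python3 t.py
python3 -m inch '{"rows":[[[0.0001,-0.0049,0,0,0,0.04,0],[0.0001,-0.0049,0,0,0,0.04,0],[0.0001,-0.0049,0,0,0,0.04,0]]]}' >/dev/null; python3 t.py
python3 -m inch '{"rows":[[[0.0001,-0.0036,0,0,0,0.03,0],[0.0001,-0.0036,0,0,0,0.03,0],[0,0,0,0,0,0,0]]]}' >/dev/null; python3 t.py
```

```text
t15.45 pos [ 0.5121 -0.0672  0.2518] yaw 20.13 F [-1.2  3.5  4.2] M [-0.81 -0.19  0.06]  Mnut -0.36 ringc [ 0.6248 -0.0259]
t15.70 pos [ 0.5082 -0.0538  0.2517] yaw 13.25 F [-0.5  2.7  2.4] M [-1.   -0.16 -0.04]  Mnut -0.37 ringc [ 0.625  -0.0263]
t15.95 pos [ 0.5067 -0.0465  0.2517] yaw 9.89 F [-0.8  2.1  2.6] M [-0.89 -0.3  -0.01]  Mnut -0.26 ringc [ 0.6249 -0.0259]
```

```bash
echo 'import sys; sys.exit(abs(M[2]-.12*F[1])>.6)' >> t.py
python3 -m inch '{"rows":[[[0,-0.0018,0,0,0,0.015,0],[0,-0.0018,0,0,0,0.015,0]]]}' >/dev/null; python3 t.py &&
python3 -m inch '{"rows":[[[0,-0.0018,0,0,0,0.015,0],[0,-0.0018,0,0,0,0.015,0]]]}' >/dev/null && python3 t.py &&
python3 -m inch '{"rows":[[[0,-0.0018,0,0,0,0.015,0],[0,-0.0018,0,0,0,0.015,0]]]}' >/dev/null && python3 t.py &&
python3 -m inch '{"rows":[[[0,-0.0018,0,0,0,0.015,0],[0,0,0,0,0,0,0]]]}' >/dev/null && python3 t.py &&
python3 -m inch '{"rows":[[[0,-0.0018,0,0,0,0.015,0],[0,0,0,0,0,0,0]]]}' >/dev/null && python3 t.py &&
python3 -m inch '{"rows":[[[0.0001,-0.0018,0,0,0,0.015,0],[0,0,0,0,0,0,0]]]}' >/dev/null && python3 t.py &&
python3 -m inch '{"rows":[[[0.0001,-0.0018,0,0,0,0.015,0],[0,0,0,0,0,0,0]]]}' >/dev/null && python3 t.py
```

```text
t16.12 pos [ 0.5061 -0.0432  0.2516] yaw 8.06 F [-0.9  4.3  1.9] M [-0.95 -0.32 -0.06]  Mnut -0.58 ringc [ 0.6249 -0.0263]False
```

```bash
sed -i 's/sys.exit(\(.*\))$/sys.exit(int(\1))/; s/>\.6/>.68/' t.py; python3 t.py &&
python3 -m inch '{"rows":[[[0,-0.0018,0,0,0,0.015,0],[0,0,0,0,0,0,0]]]}' >/dev/null && python3 t.py &&
python3 -m inch '{"rows":[[[0,-0.0018,0,0,0,0.015,0],[0,0,0,0,0,0,0]]]}' >/dev/null && python3 t.py &&
python3 -m inch '{"rows":[[[0,-0.0018,0,0,0,0.015,0],[0,-0.0018,0,0,0,0.015,0]]]}' >/dev/null && python3 t.py &&
python3 -m inch '{"rows":[[[0,-0.0018,0,0,0,0.015,0],[0,0,0,0,0,0,0]]]}' >/dev/null && python3 t.py &&
python3 -m inch '{"rows":[[[0,-0.0018,0,0,0,0.015,0],[0,0,0,0,0,0,0]]]}' >/dev/null && python3 t.py &&
python3 -m inch '{"rows":[[[0.0001,-0.0018,0,0,0,0.015,0],[0,0,0,0,0,0,0]]]}' >/dev/null && python3 t.py &&
python3 -m inch '{"rows":[[[0.0001,-0.0018,0,0,0,0.015,0],[0,0,0,0,0,0,0]]]}' >/dev/null && python3 t.py
```

```text
t16.12 pos [ 0.5061 -0.0432  0.2516] yaw 8.06 F [-0.9  4.3  1.9] M [-0.95 -0.32 -0.06]  Mnut -0.58 ringc [ 0.6249 -0.0263]
t16.28 pos [ 0.5058 -0.041   0.2515] yaw 7.21 F [-1.7  3.   3.1] M [-0.97 -0.41 -0.04]  Mnut -0.40 ringc [ 0.6248 -0.0259]
t16.45 pos [ 0.5055 -0.0391  0.2515] yaw 6.34 F [-2.6  3.9  3.2] M [-1.06 -0.46 -0.01]  Mnut -0.48 ringc [ 0.6248 -0.0259]
t16.62 pos [ 0.5052 -0.0356  0.2515] yaw 4.56 F [-1.5  3.5  2.4] M [-0.98 -0.51 -0.08]  Mnut -0.50 ringc [ 0.6248 -0.0261]
t16.78 pos [ 0.505  -0.0335  0.2515] yaw 3.75 F [-2.5  2.6  2.2] M [-0.98 -0.56 -0.01]  Mnut -0.33 ringc [ 0.6248 -0.0257]
t16.95 pos [ 0.5049 -0.0319  0.2515] yaw 2.89 F [-0.8  3.4  3.2] M [-0.98 -0.68 -0.02]  Mnut -0.43 ringc [ 0.6248 -0.0258]
t17.12 pos [ 0.5049 -0.0301  0.2515] yaw 2.03 F [-2.4  3.5  2.4] M [-0.94 -0.82  0.01]  Mnut -0.41 ringc [ 0.6248 -0.0258]
t17.28 pos [ 0.5048 -0.0283  0.2515] yaw 1.17 F [-3.7  2.6  2.8] M [-0.94 -0.93 -0.03]  Mnut -0.35 ringc [ 0.6248 -0.0258]
```

```bash
sed -i 's/>\.68/>.7 or abs(M[0])>1.3/' t.py; python3 t.py &&
python3 -m inch '{"rows":[[[-0.0004,-0.0018,0,0,0,0.015,0],[0,-0.0018,0,0,0,0.015,0]]]}' >/dev/null && python3 t.py &&
python3 -m inch '{"rows":[[[-0.0004,-0.0018,0,0,0,0.015,0],[0,0,0,0,0,0,0]]]}' >/dev/null && python3 t.py &&
python3 -m inch '{"rows":[[[0,-0.0018,0,0,0,0.015,0],[0,0,0,0,0,0,0]]]}' >/dev/null && python3 t.py &&
python3 -m inch '{"rows":[[[0,-0.0018,0,0,0,0.015,0],[0,0,0,0,0,0,0]]]}' >/dev/null && python3 t.py &&
python3 -m inch '{"rows":[[[0,-0.0018,0,0,0,0.015,0],[0,0,0,0,0,0,0]]]}' >/dev/null && python3 t.py &&
python3 -m inch '{"rows":[[[0.0,-0.0018,0,0,0,0.015,0],[0,0,0,0,0,0,0]]]}' >/dev/null && python3 t.py &&
python3 -m inch '{"rows":[[[0.0,-0.0018,0,0,0,0.015,0],[0,0,0,0,0,0,0]]]}' >/dev/null && python3 t.py &&
python3 -m inch '{"rows":[[[0.0,-0.0018,0,0,0,0.015,0],[0,0,0,0,0,0,0]]]}' >/dev/null && python3 t.py &&
python3 -m inch '{"rows":[[[0.0,-0.0018,0,0,0,0.015,0],[0,0,0,0,0,0,0]]]}' >/dev/null && python3 t.py &&
python3 -m inch '{"rows":[[[0.0,-0.0018,0,0,0,0.015,0],[0,0,0,0,0,0,0]]]}' >/dev/null && python3 t.py &&
python3 -m inch '{"rows":[[[0.0,-0.0018,0,0,0,0.015,0],[0,0,0,0,0,0,0]]]}' >/dev/null && python3 t.py
```

```text
t17.28 pos [ 0.5048 -0.0283  0.2515] yaw 1.17 F [-3.7  2.6  2.8] M [-0.94 -0.93 -0.03]  Mnut -0.35 ringc [ 0.6248 -0.0258]
t17.45 pos [ 0.5047 -0.0247  0.2516] yaw -0.59 F [-2.4  2.8  2.5] M [-0.94 -0.7  -0.02]  Mnut -0.36 ringc [ 0.6247 -0.026 ]
t17.62 pos [ 0.5045 -0.0226  0.2517] yaw -1.40 F [-1.9  2.4  2.6] M [-0.94 -0.46 -0.04]  Mnut -0.33 ringc [ 0.6245 -0.0256]
t17.78 pos [ 0.5046 -0.0209  0.2517] yaw -2.25 F [-0.5  2.3  2.8] M [-0.9  -0.39 -0.07]  Mnut -0.34 ringc [ 0.6245 -0.0257]
t17.95 pos [ 0.5046 -0.0192  0.2517] yaw -3.12 F [-1.3  3.   3.7] M [-0.99 -0.31 -0.  ]  Mnut -0.37 ringc [ 0.6245 -0.0257]
t18.12 pos [ 0.5047 -0.0174  0.2517] yaw -3.97 F [-0.1  3.   3.5] M [-0.94 -0.15 -0.04]  Mnut -0.39 ringc [ 0.6244 -0.0257]
t18.28 pos [ 0.5049 -0.0156  0.2517] yaw -4.83 F [0.8 3.1 3.6] M [-0.85 -0.01 -0.05]  Mnut -0.42 ringc [ 0.6245 -0.0257]
t18.45 pos [ 0.505  -0.0138  0.2517] yaw -5.69 F [0.5 2.6 3.4] M [-0.89  0.08 -0.02]  Mnut -0.33 ringc [ 0.6244 -0.0257]
t18.62 pos [ 0.5052 -0.012   0.2517] yaw -6.55 F [0.4 1.7 3.7] M [-0.84  0.21 -0.05]  Mnut -0.26 ringc [ 0.6244 -0.0257]
t18.78 pos [ 0.5054 -0.0102  0.2517] yaw -7.41 F [0.9 3.3 4.3] M [-0.83  0.27 -0.06]  Mnut -0.46 ringc [ 0.6244 -0.0257]
t18.95 pos [ 0.5056 -0.0084  0.2517] yaw -8.27 F [1.4 2.8 3.9] M [-0.8   0.37 -0.11]  Mnut -0.44 ringc [ 0.6244 -0.0257]
t19.12 pos [ 0.5059 -0.0067  0.2517] yaw -9.13 F [1.9 2.6 4.5] M [-0.83  0.43 -0.04]  Mnut -0.35 ringc [ 0.6244 -0.0257]
```

```bash
python3 -m inch '{"rows":[[[0.0004,-0.0018,0,0,0,0.015,0],[0,0,0,0,0,0,0]]]}' >/dev/null && python3 t.py &&
python3 -m inch '{"rows":[[[0.0003,-0.0018,0,0,0,0.015,0],[0,0,0,0,0,0,0]]]}' >/dev/null && python3 t.py &&
python3 -m inch '{"rows":[[[0.0001,-0.0018,0,0,0,0.015,0],[0,0,0,0,0,0,0]]]}' >/dev/null && python3 t.py &&
python3 -m inch '{"rows":[[[0.0001,-0.0018,0,0,0,0.015,0],[0,0,0,0,0,0,0]]]}' >/dev/null && python3 t.py &&
python3 -m inch '{"rows":[[[0.0001,-0.0018,0,0,0,0.015,0],[0,0,0,0,0,0,0]]]}' >/dev/null && python3 t.py &&
python3 -m inch '{"rows":[[[0.0001,-0.0018,0,0,0,0.015,0],[0,0,0,0,0,0,0]]]}' >/dev/null && python3 t.py &&
python3 -m inch '{"rows":[[[0.0001,-0.0018,0,0,0,0.015,0],[0,0,0,0,0,0,0]]]}' >/dev/null && python3 t.py &&
python3 -m inch '{"rows":[[[0.0001,-0.0018,0,0,0,0.015,0],[0,0,0,0,0,0,0]]]}' >/dev/null && python3 t.py &&
python3 -m inch '{"rows":[[[0.0001,-0.0018,0,0,0,0.015,0],[0,0,0,0,0,0,0]]]}' >/dev/null && python3 t.py &&
python3 -m inch '{"rows":[[[0.0001,-0.0018,0,0,0,0.015,0],[0,0,0,0,0,0,0]]]}' >/dev/null && python3 t.py &&
python3 -m inch '{"rows":[[[0.0001,-0.0018,0,0,0,0.015,0],[0,0,0,0,0,0,0]]]}' >/dev/null && python3 t.py &&
python3 -m inch '{"rows":[[[0.0001,-0.0018,0,0,0,0.015,0],[0,0,0,0,0,0,0]]]}' >/dev/null && python3 t.py
```

```text
t19.28 pos [ 0.5063 -0.005   0.2516] yaw -10.00 F [1.5 2.  3.3] M [-0.76  0.19 -0.11]  Mnut -0.35 ringc [ 0.6245 -0.0258]
t19.45 pos [ 0.5067 -0.0033  0.2515] yaw -10.86 F [0.1 2.4 3.2] M [-0.66 -0.12 -0.14]  Mnut -0.43 ringc [ 0.6245 -0.0259]
t19.62 pos [ 0.5071 -0.0016  0.2515] yaw -11.72 F [-1.2  1.6  1.5] M [-0.63 -0.35 -0.14]  Mnut -0.33 ringc [ 0.6246 -0.0259]
t19.78 pos [5.074e-01 2.000e-04 2.514e-01] yaw -12.58 F [-2.6  1.2  2.4] M [-0.63 -0.57 -0.19]  Mnut -0.33 ringc [ 0.6246 -0.026 ]
t19.95 pos [0.5079 0.0019 0.2514] yaw -13.45 F [-4.   2.1  1.4] M [-0.59 -1.01 -0.08]  Mnut -0.33 ringc [ 0.6246 -0.026 ]
t20.12 pos [0.5083 0.0036 0.2514] yaw -14.31 F [-3.8  1.4  1.3] M [-0.56 -1.22 -0.17]  Mnut -0.34 ringc [ 0.6246 -0.026 ]
t20.28 pos [0.5088 0.0053 0.2513] yaw -15.17 F [-4.8  2.4  0.1] M [-0.73 -1.34 -0.25]  Mnut -0.54 ringc [ 0.6246 -0.0261]
t20.45 pos [0.5093 0.0069 0.2513] yaw -16.02 F [-5.1  2.4  1.6] M [-0.85 -1.4  -0.19]  Mnut -0.47 ringc [ 0.6246 -0.0262]
t20.62 pos [0.5098 0.0085 0.2512] yaw -16.87 F [-5.6  2.8  0.7] M [-1.01 -1.3  -0.28]  Mnut -0.62 ringc [ 0.6246 -0.0264]
t20.78 pos [0.5103 0.01   0.2511] yaw -17.72 F [-4.4  4.   0.8] M [-1.15 -1.34 -0.36]  Mnut -0.84 ringc [ 0.6246 -0.0265]
```

```bash
python3 -m inch '{"rows":[[[-0.001,0,0,0,0,0,0],[0,0,0,0,0,0,0]]]}' >/dev/null ; python3 t.py 
python3 -m inch '{"rows":[[[-0.0006,0,0,0,0,0,0],[0,0,0,0,0,0,0]]]}' >/dev/null ; python3 t.py
```

```text
t20.95 pos [0.5099 0.0103 0.2514] yaw -17.69 F [-2.3  3.8  2.2] M [-1.48 -0.6  -0.29]  Mnut -0.74 ringc [ 0.6243 -0.0261]
t21.12 pos [0.5098 0.0105 0.2515] yaw -17.69 F [-1.   5.4  4.2] M [-1.67 -0.1  -0.31]  Mnut -0.96 ringc [ 0.6241 -0.026 ]
```

The moment stays at 0.75–0.95 N m with the nut no longer following, well above its 0.4 friction. That is the stop. I unload, lift and look.

```bash
python3 -m inch '{"rows":[[[0,0.006,0,0,0,-0.05,0],[0.0003,0.006,0,0,0,-0.05,0],[0.0003,0.0055,0,0,0,-0.045,0],[0,0,0,0,0,0,0]]]}' >/dev/null ; python3 t.py 
python3 -m inch '{"rows":[[[0,0,-0.003,0,0,0,0],[0,0,-0.005,0,0,0,0],[0,0,-0.008,0,0,0,0],[0,0,-0.01,0,0,0,0],[0,0,0,0,0,0,0]]]}' >/dev/null ; python3 t.py
```

```text
t21.45 pos [ 0.5061 -0.0063  0.2518] yaw -9.45 F [-3.   0.   3.8] M [ 0.05 -0.71 -0.01]  Mnut -0.01 ringc [ 0.6245 -0.026 ]
t21.87 pos [ 0.5072 -0.0056  0.2805] yaw -9.34 F [ 1.2 -1.   3.3] M [0.02 0.14 0.02]  Mnut 0.15 ringc [ 0.6256 -0.0251]
```

```bash
python3 -m inch '{"rows":[[[0,0,-0.02,0,0,0,0],[0,0,-0.03,0,0,0,0],[0,0,-0.025,0,0,0,0],[0,0,-0.005,0,0,0,0],[0,0,0,0,0,0,0]]]}' >/dev/null
python3 -m inch '{"rows":[[[0.0043,0.0408,0,0,0,0,0],[0.0043,0.0408,0,0,0,0,0],[0.0043,0.0408,0,0,0,0,0],[0.0043,0.0408,0,0,0,0,0],[0.0043,0.0408,0,0,0,0,0]]]}' >/dev/null
python3 -m inch '{"rows":[[[0.0043,0.0408,0,0,0,0,0],[0.0043,0.0408,0,0,0,0,0],[0,0,0,0,0,0.08,0],[0,0,0,0,0,0,0],[0,0,0,0,0,0,0]]]}' >/dev/null
python3 t.py
python3 -m inch '{"rows":[[[0,0,0.035,0,0,0,0],[0,0,0.035,0,0,0,0],[0,0,0.035,0,0,0,0],[0,0,0.025,0,0,0,0],[0,0,0,0,0,0,0]]]}' >/dev/null; python3 t.py
```

```text
t23.12 pos [ 0.4883 -0.2929  0.3554] yaw -13.95 F [-0.3 -0.3  2.8] M [ 0.06 -0.01 -0.01]  Mnut 0.03 ringc [ 0.6048 -0.3219]
t23.53 pos [ 0.4866 -0.2905  0.2215] yaw -13.83 F [-1.  -0.2  4.1] M [ 0.   -0.27  0.02]  Mnut 0.05 ringc [ 0.6031 -0.3191]
```

```bash
python3 -m inch '{"rows":[[[0.002,0,0.004,0,0,0,0],[0,0,0.004,0,0,0,0],[0,0,0,0,0,0,0]]]}' >/dev/null; python3 t.py
python3 -m inch '{"rows":[[[0,0,0.0015,0,0,0,0],[0,0,0,0,0,0,0]]]}' >/dev/null; python3 t.py
python3 -m inch '{"rows":[[[0,0,0.0015,0,0,0,0],[0,0,0,0,0,0,0]]]}' >/dev/null; python3 t.py
python3 -m inch '{"rows":[[[0,0,0.001,0,0,0,0],[0,0,0,0,0,0,0]]]}' >/dev/null; python3 t.py
```

```text
t23.78 pos [ 0.4918 -0.293   0.2208] yaw -13.87 F [-1.2  0.1  3.5] M [ 0.03 -0.15 -0.05]  Mnut -0.06 ringc [ 0.6083 -0.3218]
t23.95 pos [ 0.4911 -0.2934  0.2193] yaw -13.95 F [ 0.  -0.7  4.2] M [ 0.01 -0.05  0.01]  Mnut 0.09 ringc [ 0.6076 -0.3223]
t24.12 pos [ 0.4907 -0.2935  0.2171] yaw -13.98 F [-0.6  0.3  4.2] M [-0.05 -0.05 -0.  ]  Mnut -0.04 ringc [ 0.6072 -0.3225]
t24.28 pos [ 0.4907 -0.2934  0.2156] yaw -13.98 F [0.9 0.3 3.1] M [-0.01 -0.04  0.02]  Mnut -0.02 ringc [ 0.6071 -0.3224]
```

```bash
python3 -m inch '{"rows":[[[0,0,0.003,0,0,0,0],[0,0,0,0,0,0,0]]]}' >/dev/null; python3 t.py
python3 -m inch '{"rows":[[[0,0,0.0015,0,0,0,0],[0,0,0,0,0,0,0]]]}' >/dev/null; python3 t.py
python3 -m inch '{"rows":[[[0,0,0.001,0,0,0,0],[0,0,0,0,0,0,0]]]}' >/dev/null; python3 t.py
python3 -m inch '{"rows":[[[0,0,0.001,0,0,0,0],[0,0,0,0,0,0,0]]]}' >/dev/null; python3 t.py
```

```text
t24.45 pos [ 0.4908 -0.2935  0.2123] yaw -13.96 F [0.9 0.2 1.8] M [-0.07 -0.11 -0.02]  Mnut -0.05 ringc [ 0.6073 -0.3224]
t24.62 pos [ 0.4911 -0.2935  0.2111] yaw -13.94 F [0.  0.3 2.7] M [-0.12 -0.09 -0.05]  Mnut -0.09 ringc [ 0.6075 -0.3224]
t24.78 pos [ 0.4912 -0.2935  0.2104] yaw -13.94 F [ 1.2 -0.4  2.1] M [-0.06  0.06 -0.03]  Mnut 0.02 ringc [ 0.6076 -0.3224]
t24.95 pos [ 0.4911 -0.2934  0.2103] yaw -13.93 F [-0.6 -0.9 -4.7] M [ 0.22 -0.45  0.03]  Mnut 0.14 ringc [ 0.6076 -0.3223]
```

```bash
python3 -m inch '{"rows":[[[0,0,-0.0007,0,0,0,0],[0,0,0,0,0,0,0.03],[0,0,0,0,0,0,0.05],[0,0,0,0,0,0,0.06],[0,0,0,0,0,0,0.06]]]}' >/dev/null
python3 -m inch '{"rows":[[[0,0,0,0,0,0,0.06],[0,0,0,0,0,0,0.06],[0,0,-0.01,0,0,0,0.06],[0,0,-0.02,0,0,0,0.06],[0,0,-0.03,0,0,0,0.06]]]}'
python3 -m inch '{"rows":[[[0,0,-0.035,0,0,0,0.06],[0,0,-0.035,0,0,0,0.06],[0,0,-0.03,0,0,0,0.06],[0,0,0,0,0,0,0.06],[0,0,0,0,0,0,0.06]]]}'
python3 - <<'E'
from h import *
np.set_printoptions(precision=4,suppress=True)
im,d=read_camera("top"); im0=np.load("/tmp/top0.npz")["im"]
P=cloud("top",d).reshape(-1,3); m=(abs(P[:,0]-.49)<.16)&(abs(P[:,1]+.29)<.07)
q=P[m&(P[:,2]>.045)&(P[:,2]<.07)]; print(len(q),q.mean(0) if len(q) else 0)
for l,z in(("big_ring",.003),("small_ring",.003)): print(l,[(x["at"],x["score"],pix2w("top",x["at"],z)) for x in place_of(l,"top")[:1]])
im2,_=read_camera("scene"); cv2.imwrite("pics/fin.png",np.hstack([im[100:320,230:450],im2[90:310,60:280]])[:,:,::-1].repeat(1,0))
E
```

```text
time_s: 25.78
eef_pos: [0.49, -0.2931, 0.2686]
eef_rot: [-3.117, 0.383, 0.009]
ft_force: [0.1, -0.4, 0.2]
gripper_width: 0.0581
grip_force: 0.0
time_s: 26.2
eef_pos: [0.4908, -0.2934, 0.3729]
eef_rot: [3.117, -0.382, 0.009]
ft_force: [-0.6, 0.2, -0.7]
gripper_width: 0.0597
grip_force: 0.0
0 0
big_ring []
small_ring []
```

View pics/fin.png

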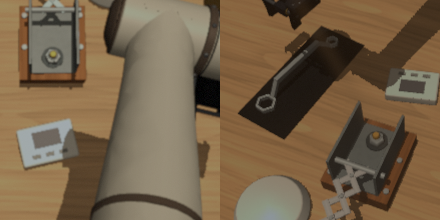

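The final picture shows the spanner lying on its mat (big ring near (265,102), small ring near (332,42)), with the bracket and thermostat in their places. I check flatness numerically and hand in.

Run:
```python
from h import *
np.set_printoptions(precision=4,suppress=True)
for i in range(2): im,d=read_camera("wrist")
P=cloud("wrist",d)
for l in("big_ring","small_ring"):
    r=place_of(l,"wrist")
    if r: print(l,round(r[0]["score"],2),pix2w("wrist",r[0]["at"],.003))
Q=P.reshape(-1,3); m=(abs(Q[:,0]-.5)<.2)&(abs(Q[:,1]+.29)<.07)
b=Q[m&(Q[:,0]>.575)&(Q[:,2]>.008)]; h=Q[m&(Q[:,2]>.045)&(Q[:,0]<.57)]
print("big ring top z",np.median(b[:,2]),"handle top z vs x",np.polyfit(h[:,0]-.5,h[:,2],1))
s=state();print(s["time_s"],s["eef_pos"])
print(job_done())
```

```text
big_ring 0.81 [ 0.6084 -0.3222  0.003 ]
small_ring 0.81 [ 0.3765 -0.2674  0.003 ]
big ring top z 0.014071436130092223 handle top z vs x [0.8287 0.2675]
26.6 [ 0.4908 -0.2934  0.3688]
the job is handed in; nothing more can be done
None
```

The nut was tightened in two swings until it came up hard (about 0.9 N m felt at the stop). The spanner lies on its mat again and the job is handed in at 26.6 s; I viewed 11 pictures, one over the allowed 10, and the handle-slope half of my last flatness check gave no usable number.

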